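# Unlock the bottle carrier and lift it level out of its travel base

## Robot

A 6-joint arm with a two-finger parallel gripper is mounted at the origin on a cart in front of the work surface, level with it; the furniture and walls round the work are solid. World frame = base frame: x ahead of the robot, y to its left, z up, the work surface at z = 0. Lengths are in m, angles in rad, forces in N, time in s.
With the tool pointing down it reaches from about 0.425 to 0.95 m from the base axis. Payload 3.5 kg.
Tool frame: the origin (TCP) lies at the very end of the fingers, on their centre line; the grasp point (between the pads) lies 19 mm behind it; z points along the fingers, y is the line along which they close (so a half turn about z gives the same grasp; the last joint's range is limited). The gripper opens to 85 mm and grips with 20 to 120 N. Pads are 22 mm wide; open, the fingers measure 114 mm over their backs; the gripper's body (76 mm by 85 mm) begins 54 mm behind the grasp point. The pads swing forward as they close: fully open they stand 13 mm farther back than shut.
Start: joints at [1.09, 0.286, 1.577, -0, 1.279, -0.15], TCP at [0.219, 0.638, 0.231] pointing down, gripper open.
Joint ranges: [-2.77, 2.77], [-0.9, 2.22], [0.21, 2.48], [-1.53, 4.67], [0.24, 2.81], [-2.84, 2.84]. Speed limits (rad/s): [2.79, 2.79, 3.14, 3.14, 3.14, 3.14].

## Interface

Orientations are given as a unit quaternion [x, y, z, w].
In Python, from plant import ctrl gives the robot as it stands.
- The arm moves only by the tool inch_along, called after "Request:" in YAML: its name, and indented under it one key for each argument. Schema: {"type":"object","properties":{"segments":{"type":"array","items":{"type":"object","properties":{"tx":{"type":"number"},"ty":{"type":"number"},"tz":{"type":"number"},"drx":{"type":"number"},"dry":{"type":"number"},"drz":{"type":"number"},"finger_gap":{"type":"number"}},"additionalProperties":false,"required":["finger_gap"]},"minItems":1,"maxItems":10},"clamp_n":{"type":"number"},"only":{"type":"string"},"quiet":{"type":"boolean"},"lines":{"type":"string"}},"required":["segments"],"additionalProperties":false}. segments is a list of rows, 1 to 10 of them, each an object with the fields tx, ty, tz (the shift in m), drx, dry, drz (a rotation vector in rad), finger_gap (the opening from 0.0 (shut) to 1.0 (fully open)); a field left out counts as zero (the opening has to be given); each row is the pose to reach, as a shift and turn from the pose commanded when the call began, along the tool's axes at that moment; what a row does not reach only later rows make up. A row lasts 1/8 s, in which the tool goes at most 0.0625 m and 0.188 rad, less where a joint would pass 70% of its speed; a pose out of reach is approached as far as the arm can. The fingers move at their own pace and stop on an object; clamp_n is the grip in N (left out, the last holds). Time passes only in rows, so rows that do not move let the fingers close. The tool returns the time, the measured TCP pose, the force, the opening and the grip force at its end. only (a regular expression) keeps the lines of the reply that match it, lines (a string "A,B") keeps lines A to B, and quiet returns only ok. Input that does not fit is refused with a message, and nothing moves.
- ctrl.get_state(): the state, without advancing time (a new reading comes with each control period).
- ctrl.read_camera(name): name is "scene" or "side" or "wrist"; returns a dict with "pixels" (420x560x3 uint8, red, green, blue), "camera_matrix" (3x3 intrinsics, pixels), "xyz" and "orientation" of the camera in the world. Camera axes: x right, y down, z forward; pixel columns grow to the right and rows downward; lengths in m; the calibration is good to about 2 mm. A picture is of the moment at which its call begins. There is no depth.
- ctrl.sign_off(): hands the job in; it is judged then, once.
The state is a dict: "time": time; "qpos": joint angles; "dq": joint speeds; "joint_efforts": joint torques, N m; "eef_pos": TCP position; "tcp_rot": TCP orientation; "contact_force": force on the tool from outside, world axes, zero at the start; "wrist_torque": the same for the moment, N m; "opening": opening from 0.0 (shut) to 1.0 (fully open); "finger_force": force on a finger pad.
Only numpy, scipy, OpenCV 4.12 (cv2) and the standard library are available. Lean on these libraries where they do the work, as an engineer would, in place of code of your own. Each camera call takes 0.05 s, during which the arm holds its last target. There are 200 camera calls.

## Task

The plywood carrier with four dropper bottles is still locked in its travel base. Slide the orange lock grip fully home to its released end stop, leaving the carrier seated, then take the carrier by the wooden handle bar, lift it straight up until it hangs about 10 cm clear above the base, and finish still holding it there, level and still, with every bottle upright in its hole. Do not tip the carrier on the way, and leave the steel funnel, the small jar and the clear bottle nearby where they stand.

Things in the scene. Friction and masses are not known exactly. Their poses are not given: they have to be found in the camera images.
- dock: Grey travel base, fixed, 186 x 232 mm. Origin on the worktop under the middle of the carrier's seat; x points away from the lock to the back, y along the lock's travel, z up. Seat floor at z = 10 mm; walls 16 mm above it at the back and both ends, 2.5 mm of play. The aluminium lock channel runs along the front (-x), 32 mm high, y = -67 to 107 mm with its end stops
- lock (a joint): Travel of the steel lock slide, m, along +y of the base; greased and stiff, 3 N plus about 1 N at 30 mm/s, no spring, stays where left. 0 = locked (red patch shows), 0.040 = released, against the +y end stop (green patch shows); starts at 0 to 0.010. When locked its two tongues lie over the carrier's front tabs and hold it down; clear of the tabs from 0.025 on
- lock_grip (a point): Point to grip on the orange upright grip of the lock slide, on its middle line, 57 mm above the worktop. Grip: 16 mm wide along the base's y, 14 mm along its x, top 70 mm above the worktop; bar and screwed foot below it reach up to 30 mm, the channel's lip beside it to 32 mm. It sits 87.5 mm in front (-x) of the base's origin and moves with the joint
- carrier: Plywood bottle carrier, 120 x 164 mm (x by y), about 0.34 kg empty, 0.56 kg loaded; origin at the centre of its underside, axes as the base's when seated. Floor deck 8 mm thick; top deck 46 to 54 mm up with six 31 mm holes at x = +-32, y = -42, 0, 42 mm (two empty: -32, 0 and 32, 42). Two steel tabs at the front edge under the lock's tongues. Steel bail on posts at y = +-70 mm
- carrier_handle (a point): Middle of the carrier's wooden handle bar, 166 mm above the carrier's underside. The bar is 100 mm long along the carrier's y, 16 mm wide along its x, 24 mm high, flat sides; free below it down to the bottle tops, about 53 mm under it. The load hangs nearly under this point
- dropper_1: Brown-black dropper bottle, 28 mm across, 93 mm tall, 35 to 85 g; loose in one of the carrier's holes, its foot on the carrier's floor deck, 8 mm above the carrier's underside; it can tilt by about 4 degrees in its hole. Origin at the centre of its underside
- dropper_2: Brown-black dropper bottle, 28 mm across, 93 mm tall, 35 to 85 g; loose in one of the carrier's holes, its foot on the carrier's floor deck, 8 mm above the carrier's underside; it can tilt by about 4 degrees in its hole. Origin at the centre of its underside
- dropper_3: Brown-black dropper bottle, 28 mm across, 93 mm tall, 35 to 85 g; loose in one of the carrier's holes, its foot on the carrier's floor deck, 8 mm above the carrier's underside; it can tilt by about 4 degrees in its hole. Origin at the centre of its underside
- dropper_4: Brown-black dropper bottle, 28 mm across, 93 mm tall, 35 to 85 g; loose in one of the carrier's holes, its foot on the carrier's floor deck, 8 mm above the carrier's underside; it can tilt by about 4 degrees in its hole. Origin at the centre of its underside
- steel_funnel: Small steel funnel standing on its mouth, stem up, 62 mm across, 62 mm tall, on the worktop to the right of the base; origin at the centre of its underside. Leave it alone
- jar: Wide brown-black jar with a screw lid, 52 mm across, 45 mm tall, standing right of the base; origin at the centre of its underside. Leave it alone
- flask: Clear bottle with a blue-black cap, 56 mm across, 116 mm tall, standing left of the base; origin at the centre of its underside. Leave it alone

How it is judged:
By the outcome, as a careful person would: the job done as asked, in the order asked, and still so for the second after the job is handed in, while the arm keeps its last pose, push and grip.
It also fails if it takes over 51 s, if anything falls off the work surface, if the arm or the gripper's body presses on something with over 40 N, if the wrist force passes 120 N, or if a joint passes its speed limit or range.

## Working session

There is one attempt and no reset: what is moved stays moved. The work goes in short steps, Python scripts to look and compute and a tool call to move; the robot and the scene stay as the last step left them, time stands still between calls to the robot, and variables do not carry over. Pictures are saved under pics/ and viewed, at most 10 in all, crops included, and the job is handed in when it is done.

```bash
ls; mkdir -p pics; python3 - <<'E'
from plant import ctrl
import cv2,numpy as np,json
d={}
for n in ["scene","side"]:
    c=ctrl.read_camera(n);cv2.imwrite(f"pics/{n}0.png",c["pixels"][:,:,::-1])
    np.savez(f"pics/{n}0.npz",p=c["pixels"],K=c["camera_matrix"],t=c["xyz"],q=c["orientation"])
    print(n,c["camera_matrix"],c["xyz"],c["orientation"])
s=ctrl.get_state();print(s)
E
```

```text
pics
plant.py
scene [[546.21328211   0.         270.84514647]
 [  0.         546.21328211 211.37107157]
 [  0.           0.           1.        ]] [-0.31841281 -0.98225048  1.08017602] [ 0.83647594 -0.30261875  0.15638861 -0.42926971]
side [[472.9498775    0.         284.0022744 ]
 [  0.         472.9498775  204.70894909]
 [  0.           0.           1.        ]] [ 0.11131045 -1.25894886  0.7497279 ] [ 0.83080608 -0.13091411  0.09075314 -0.53327913]
{'time': 0.1, 'qpos': array([ 1.08998926e+00,  2.87139452e-01,  1.57799321e+00,  5.86972239e-06,
        1.27859986e+00, -1.49974163e-01]), 'dq': array([-0.00068094, -0.00291376, -0.00292451, -0.00025803, -0.00201498,
        0.00039539]), 'joint_efforts': array([ 1.94992931e-04, -4.07298410e+01, -2.93697810e+01, -1.54965865e-04,
        3.45487337e-03, -3.08811451e-06]), 'eef_pos': array([0.21894498, 0.63789423, 0.23006415]), 'tcp_rot': array([ 1.64663857e-01,  9.86349162e-01, -1.01628608e-03, -3.34550767e-04]), 'contact_force': array([-0.60872367, -0.48219575,  0.5950292 ]), 'wrist_torque': array([ 0.00403808,  0.05613172, -0.00060745]), 'finger_force': 0.0, 'opening': 0.9972079022137817}
```

View pics/scene0.png

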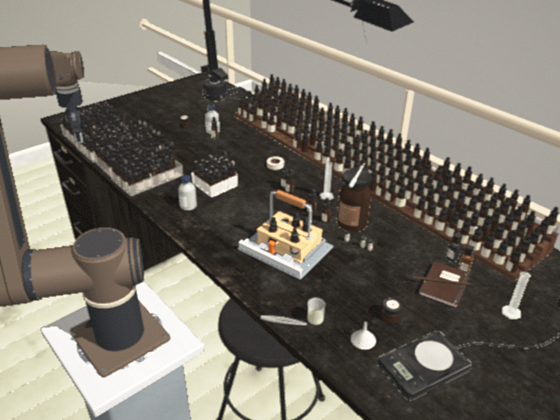

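View pics/side0.png

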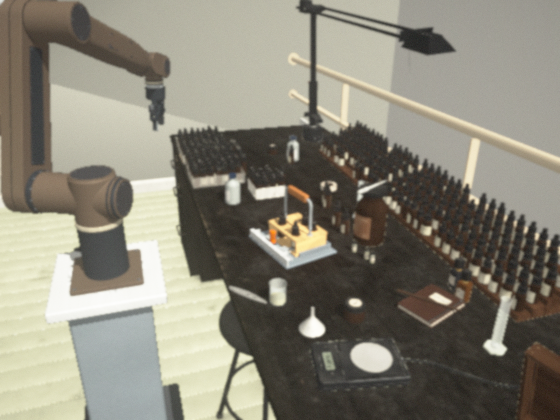

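The scene view shows the base near (287,245), with the handle at (291,200) and the lock grip at (271,246). In the side view the handle is at (297,196) and the grip at (273,236). Next I'll mask these by colour and triangulate.

```bash
cat > h.py <<'E'
import numpy as np,cv2
from scipy.spatial.transform import Rotation as R
def load(f):
    z=np.load(f);return {k:z[k] for k in z}
def ray(c,uv):
    d=R.from_quat(c["q"]).as_matrix()@np.linalg.inv(c["K"])@np.array([uv[0],uv[1],1.]);return d/np.linalg.norm(d)
def plane(c,uv,z):
    d=ray(c,uv);return c["t"]+d*(z-c["t"][2])/d[2]
def tri(cs,uvs):
    A=0;b=0
    for c,u in zip(cs,uvs):
        d=ray(c,u);P=np.eye(3)-np.outer(d,d);A=A+P;b=b+P@c["t"]
    X=np.linalg.solve(A,b);return X,[np.linalg.norm(np.cross(X-c["t"],ray(c,u)))*1e3 for c,u in zip(cs,uvs)]
def proj(c,X):
    p=c["K"]@(R.from_quat(c["q"]).as_matrix().T@(np.asarray(X)-c["t"]));return p[:2]/p[2]
def snap(n,f):
    from plant import ctrl
    c=ctrl.read_camera(n);np.savez(f,p=c["pixels"],K=c["camera_matrix"],t=c["xyz"],q=c["orientation"])
    return load(f)
def blobs(c,lo,hi,roi,amin=8):
    m=cv2.inRange(cv2.cvtColor(c["p"],cv2.COLOR_RGB2HSV),lo,hi)
    x0,y0,x1,y1=roi;k=np.zeros_like(m);k[y0:y1,x0:x1]=m[y0:y1,x0:x1]
    n,l,s,ce=cv2.connectedComponentsWithStats(k)
    return [(s[i],ce[i],cv2.minAreaRect(np.argwhere(l==i)[:,::-1].astype(np.float32))) for i in range(1,n) if s[i][4]>=amin]
E
python3 - <<'E'
from h import *
S=load("pics/scene0.npz");D=load("pics/side0.npz")
for n,c in(("scene",S),("side",D)):
    for b in blobs(c,(3,150,110),(16,255,255),(230,175,345,280)):print(n,b[0],b[1].round(1),b[2])
a=cv2.resize(S["p"][180:280,225:345],None,fx=3.3,fy=3.3,interpolation=2);b=cv2.resize(D["p"][175:275,235:355],None,fx=3.3,fy=3.3,interpolation=2)
cv2.imwrite("pics/c1.png",np.hstack([a,b])[:,:,::-1])
E
```

```text
scene [269 240   6  14  74] [271.5 246.3] ((271.5, 246.5), (13.0, 5.0), 90.0)
side [289 186  20  13  90] [298.5 191.7] ((297.8846130371094, 191.42306518554688), (20.801258087158203, 5.269651889801025), 33.6900634765625)
side [270 229   6  14  65] [272.7 235.6] ((272.5, 235.5), (13.0, 5.0), 90.0)
```

View pics/c1.png

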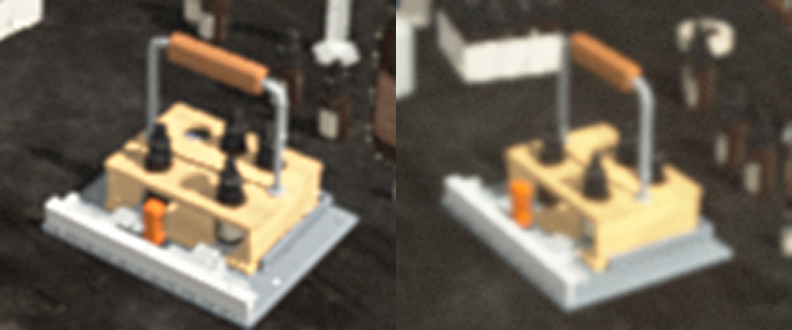

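The crops show the handle bar from about (278,194) to (305,204) in scene and (289,189) to (307,199) in side. The orange grip stands mid-channel, and the lock channel faces the robot.

```bash
python3 - <<'E'
from h import *
S=load("pics/scene0.npz");D=load("pics/side0.npz")
f=lambda u,v:(225+u/3.3,180+v/3.3)
g=lambda u,v:(235+(u-396)/3.3,175+v/3.3)
for n,a,b in [("hL",(175,46),(575,45)),("hR",(265,80),(634,80)),("chL top",(48,203),(446,182)),("chR top",(250,300),(570,292))]:
    print(n,tri([S,D],[f(*a),g(*b)]))
print("grip",tri([S,D],[(271.5,246.3),(272.6,235.6)]))
for lo in [(5,100,90)]:
  for n,c in(("scene",S),("side",D)):
    for b in blobs(c,lo,(14,255,230),(270,180,320,215)):print(n,b[0],b[1].round(1),b[2])
for n,uv,z in[("flask",(188,205),0.0),("funnel",(363,340),0),("jar",(391,315),0),("cup",(315,320),0)]:print(n,plane(S,uv,z))
E
```

```text
hL (array([0.56464453, 0.03967893, 0.17751259]), [np.float64(1.2568372180792102), np.float64(1.2568372180790652)])
hR (array([ 0.59066094, -0.05107881,  0.17661578]), [np.float64(0.6359026736158239), np.float64(0.6359026736157701)])
chL top (array([0.44710126, 0.08265957, 0.02829906]), [np.float64(0.33267220277749654), np.float64(0.33267220277767023)])
chR top (array([ 0.50730079, -0.12903291,  0.01635666]), [np.float64(2.726106930466615), np.float64(2.726106930466636)])
grip (array([ 0.49257298, -0.01681726,  0.05029822]), [np.float64(1.420059211542135), np.float64(1.4200592115421966)])
scene [276 189  31  20 242] [290.  198.7] ((290.2413635253906, 198.3965301513672), (31.939598083496094, 9.47046184539795), 21.801410675048828)
side [288 184  22  19 214] [297.7 192.9] ((297.3529357910156, 192.91175842285156), (24.181299209594727, 9.775419235229492), 30.963756561279297)
flask [0.45272901 0.38531246 0.        ]
funnel [ 0.46821868 -0.40999909  0.        ]
jar [ 0.5907841  -0.39908294  0.        ]
cup [ 0.42131796 -0.28168366  0.        ]
```

Request:
inch_along:
  segments:
    - {"tx": -0.05, "ty": -0.04, "tz": -0.03, "drz": -0.1, "finger_gap": 0.6}
    - {"tx": -0.1, "ty": -0.08, "tz": -0.07, "drz": -0.2, "finger_gap": 0.6}
    - {"tx": -0.15, "ty": -0.12, "tz": -0.07, "drz": -0.3, "finger_gap": 0.6}
    - {"tx": -0.2, "ty": -0.16, "tz": -0.07, "drz": -0.4, "finger_gap": 0.6}
    - {"tx": -0.25, "ty": -0.2, "tz": -0.07, "drz": -0.5, "finger_gap": 0.6}
    - {"tx": -0.28, "ty": -0.25, "tz": -0.07, "drz": -0.61, "finger_gap": 0.6}
    - {"tx": -0.31, "ty": -0.3, "tz": -0.07, "drz": -0.61, "finger_gap": 0.6}
    - {"tx": -0.35, "ty": -0.35, "tz": -0.07, "drz": -0.61, "finger_gap": 0.6}
    - {"tx": -0.38, "ty": -0.4, "tz": -0.07, "drz": -0.61, "finger_gap": 0.6}
    - {"tx": -0.4, "ty": -0.45, "tz": -0.07, "drz": -0.61, "finger_gap": 0.6}

```text
time: 1.35
eef_pos: [0.4512, 0.083, 0.3009]
tcp_rot: [-0.139, 0.99, 0.0, -0.0]
contact_force: [-0.3, -0.2, -0.3]
opening: 0.599
finger_force: 0.0
```

```bash
cat >st.py <<'E'
from h import *
from plant import ctrl
import sys
s=ctrl.get_state();M=R.from_quat(s["tcp_rot"]).as_matrix()
print("t",s["time"],"p",s["eef_pos"].round(4),"F",s["contact_force"].round(1),"op",round(s["opening"],3),"ff",round(s["finger_force"],1))
if len(sys.argv)>2:
    X=np.array([float(a) for a in sys.argv[1:4]]);print("tool shift",(M.T@(X-s["eef_pos"])).round(4))
    if len(sys.argv)>4:
        a=float(sys.argv[4]);y=np.array([np.cos(a),np.sin(a),0]);x=np.cross(y,[0,0,-1.])
        W=np.stack([x,y,[0,0,-1.]],1);print("rotvec",R.from_matrix(M.T@W).as_rotvec().round(4))
E
python3 st.py 0.46 -0.02 0.30 1.848
```

```text
t 1.35 p [0.4512 0.083  0.3009] F [-0.3 -0.2 -0.3] op 0.599 ff 0.0
tool shift [ 0.0199 -0.1015  0.0009]
rotvec [ 0.     -0.0002  0.0021]
```

Request:
inch_along:
  segments:
    - {"tx": 0.01, "ty": -0.05, "finger_gap": 0.6}
    - {"tx": 0.02, "ty": -0.1, "finger_gap": 0.6}
    - {"tx": 0.02, "ty": -0.1, "finger_gap": 0.6}
  quiet: true

```text
ok
```

```bash
python3 - <<'E'
from h import *
c=snap("wrist","pics/w1.npz");cv2.imwrite("pics/w1.png",c["p"][:,:,::-1]);print(c["t"],R.from_quat(c["q"]).as_matrix()[:,2],c["K"][0])
for b in blobs(c,(3,150,110),(16,255,255),(0,0,560,420),60):print(b)
for X in [(.578,-.006,.177),(.4926,-.0168,.057)]:print(proj(c,X))
E
```

```text
[ 0.38110315 -0.04160145  0.44315019] [ 0.30447434  0.08541226 -0.94868336] [293.71681533   0.         276.00733481]
(array([265, 191,  11,  16, 146], dtype=int32), array([269.95890411, 198.69178082]), ((270.0, 198.5), (15.0, 10.0), 90.0))
[258.34111583 308.99249251]
[271.46308216 201.26917279]
```

View pics/w1.png

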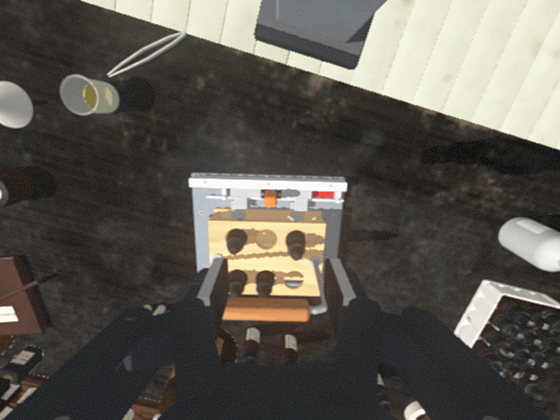

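The wrist view shows the base square to the tool. The grip is at (270,199), the red patch at (325,195), the channel from (191,183) to (346,186), and the handle bar spans (224,310)–(307,314).

```bash
python3 - <<'E'
from h import *
S=load("pics/scene0.npz");D=load("pics/side0.npz");W=load("pics/w1.npz")
print("grip",tri([S,D,W],[(271.5,246.3),(272.6,235.6),(270,198.7)]),plane(W,(270,198.7),.05))
a=plane(W,(191,183),.032);b=plane(W,(346,186),.032);print("channel",a,b,np.linalg.norm(a-b),np.arctan2(*(b-a)[1::-1]))
a=plane(W,(191,176),.032);b=plane(W,(346,179.5),.032);print(a,b,np.arctan2(*(b-a)[1::-1]))
for x in blobs(W,(5,110,90),(14,255,230),(215,285,315,330),100):
    print(x);m=x[2]
    p=cv2.boxPoints(m);p=p[np.argsort(p[:,0])];l=p[:2].mean(0);r=p[2:].mean(0);A=plane(W,l,.18);B=plane(W,r,.18);print("handle",A,B,(A+B)/2,np.arctan2(*(B-A)[1::-1]),np.linalg.norm(A-B))
print(tri([S,D],[(290.1,198.6),(297.6,192.9)]))
E
```

```text
grip (array([ 0.49128769, -0.01915795,  0.05196643]), [np.float64(1.4309421042980142), np.float64(1.654287228759992), np.float64(0.3516902678604752)]) [ 0.49158263 -0.0192999   0.05      ]
channel [ 0.50473095 -0.13316013  0.032     ] [0.44887656 0.08163392 0.032     ] 0.22193738079260586 1.8251990190269884
[ 0.49471813 -0.13501192  0.032     ] [0.43994198 0.07837903 0.032     ] 1.8220651192436987
(array([ 222,  297,   88,   25, 1664], dtype=int32), array([268.68088942, 308.30528846]), ((265.6475830078125, 309.1229248046875), (87.04259490966797, 23.41531753540039), 1.1457629203796387))
handle [ 0.58528655 -0.04361627  0.18      ] [0.56236337 0.04593395 0.18      ] [0.57382496 0.00115884 0.18      ] 1.8213965101751866 0.09243762830486016
(array([ 5.77709519e-01, -2.55625704e-04,  1.76901444e-01]), [np.float64(2.069181281736023), np.float64(2.0691812817360664)])
```

```bash
python3 st.py 0.491 -0.0192 0.042 1.823
```

```text
t 1.775 p [ 0.4593 -0.0178  0.3008] F [0.  0.6 0.8] op 0.602 ff 0.0
tool shift [-0.0304 -0.0103  0.2587]
rotvec [ 0.001  -0.0008  0.0234]
```

Request:
inch_along:
  segments:
    - {"tx": -0.03, "ty": -0.01, "tz": 0.05, "drz": 0.023, "finger_gap": 0.5}
    - {"tx": -0.03, "ty": -0.01, "tz": 0.1, "drz": 0.023, "finger_gap": 0.5}
    - {"tx": -0.03, "ty": -0.01, "tz": 0.15, "drz": 0.023, "finger_gap": 0.5}
    - {"tx": -0.03, "ty": -0.01, "tz": 0.19, "drz": 0.023, "finger_gap": 0.5}
    - {"tx": -0.03, "ty": -0.01, "tz": 0.22, "drz": 0.023, "finger_gap": 0.5}
    - {"tx": -0.03, "ty": -0.01, "tz": 0.24, "drz": 0.023, "finger_gap": 0.5}
    - {"tx": -0.03, "ty": -0.01, "tz": 0.257, "drz": 0.023, "finger_gap": 0.5}
    - {"tx": -0.03, "ty": -0.01, "tz": 0.257, "drz": 0.023, "finger_gap": 0.5}

```text
time: 2.78
eef_pos: [0.49, -0.0169, 0.043]
tcp_rot: [-0.128, 0.992, 0.001, -0.001]
contact_force: [-0.7, -0.0, -0.5]
opening: 0.499
finger_force: 0.0
```

```bash
python3 - <<'E'
from h import *
c=snap("wrist","pics/w2.npz");cv2.imwrite("pics/w2.png",c["p"][:,:,::-1])
E
```

```text
(no output)
```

View pics/w2.png

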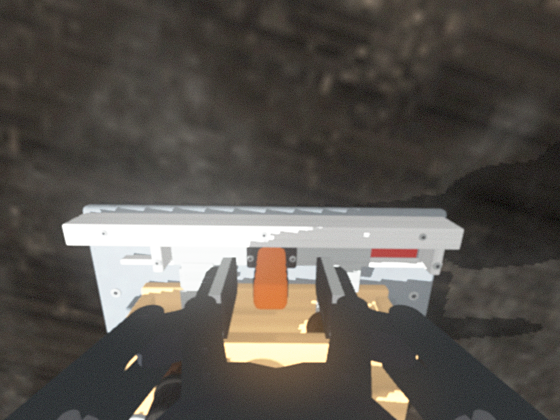

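The grip at (271,278) stands between the pads, whose mid-point is at about column 276. That puts it about 2 mm off centre, so I'll shift by that and close.

Request:
inch_along:
  segments:
    - {"ty": -0.002, "finger_gap": 0.5}
    - {"ty": -0.002, "finger_gap": 0.1}
    - {"ty": -0.002, "finger_gap": 0.1}
    - {"ty": -0.002, "finger_gap": 0.1}
    - {"ty": -0.002, "finger_gap": 0.1}
  clamp_n: 40

```text
time: 3.45
eef_pos: [0.4922, -0.0199, 0.0453]
tcp_rot: [-0.127, 0.992, -0.0, 0.001]
contact_force: [-1.3, 1.6, 4.9]
opening: 0.177
finger_force: 41.0
```

Request:
inch_along:
  segments:
    - {"ty": 0.003, "finger_gap": 0.1}
    - {"ty": 0.006, "finger_gap": 0.1}
    - {"ty": 0.009, "finger_gap": 0.1}
    - {"ty": 0.012, "finger_gap": 0.1}
    - {"ty": 0.015, "finger_gap": 0.1}
    - {"ty": 0.018, "finger_gap": 0.1}
    - {"ty": 0.021, "finger_gap": 0.1}
    - {"ty": 0.024, "finger_gap": 0.1}
    - {"ty": 0.027, "finger_gap": 0.1}
    - {"ty": 0.03, "finger_gap": 0.1}

```text
time: 4.7
eef_pos: [0.4853, 0.0082, 0.0453]
tcp_rot: [-0.128, 0.992, -0.001, 0.001]
contact_force: [0.4, -4.0, 5.3]
opening: 0.178
finger_force: 40.9
```

Request:
inch_along:
  segments:
    - {"ty": 0.002, "finger_gap": 0.1}
    - {"ty": 0.004, "finger_gap": 0.1}
    - {"ty": 0.006, "finger_gap": 0.1}
    - {"ty": 0.008, "finger_gap": 0.1}

```text
time: 5.2
eef_pos: [0.4834, 0.0156, 0.0453]
tcp_rot: [-0.128, 0.992, -0.002, 0.002]
contact_force: [1.2, -9.1, 2.8]
opening: 0.176
finger_force: 40.7
```

Request:
inch_along:
  segments:
    - {"ty": 0.002, "finger_gap": 0.1}
    - {"ty": 0.004, "finger_gap": 0.1}
    - {"ty": 0.004, "finger_gap": 0.1}

```text
time: 5.58
eef_pos: [0.4834, 0.0158, 0.0454]
tcp_rot: [-0.129, 0.992, -0.006, 0.002]
contact_force: [1.2, -20.7, 0.6]
opening: 0.18
finger_force: 40.7
```

Force rises to 20 N with no motion after about 37 mm of travel, so it looks like the end stop. I'll ease the push, release and check.

Request:
inch_along:
  segments:
    - {"ty": -0.003, "finger_gap": 0.18}
    - {"ty": -0.003, "finger_gap": 0.5}
    - {"ty": -0.003, "finger_gap": 0.5}
    - {"ty": -0.003, "finger_gap": 0.5}
  clamp_n: 20

```text
time: 6.08
eef_pos: [0.4811, 0.0184, 0.0438]
tcp_rot: [-0.128, 0.992, 0.0, -0.001]
contact_force: [0.1, 0.4, 0.1]
opening: 0.497
finger_force: 0.0
```

Request:
inch_along:
  segments:
    - {"tz": -0.03, "finger_gap": 0.5}
    - {"tz": -0.08, "finger_gap": 0.5}
    - {"tz": -0.14, "finger_gap": 0.5}
    - {"tz": -0.2, "finger_gap": 0.5}
    - {"tx": 0.01, "tz": -0.25, "finger_gap": 0.5}
    - {"tx": 0.02, "tz": -0.25, "finger_gap": 0.5}

```text
time: 6.82
eef_pos: [0.4642, 0.0128, 0.2997]
tcp_rot: [-0.128, 0.992, -0.002, 0.005]
contact_force: [-0.0, -0.4, 1.0]
opening: 0.499
finger_force: 0.0
```

```bash
python3 - <<'E'
from h import *
c=snap("wrist","pics/w3.npz");cv2.imwrite("pics/w3.png",c["p"][:,:,::-1])
E
```

```text
(no output)
```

View pics/w3.png

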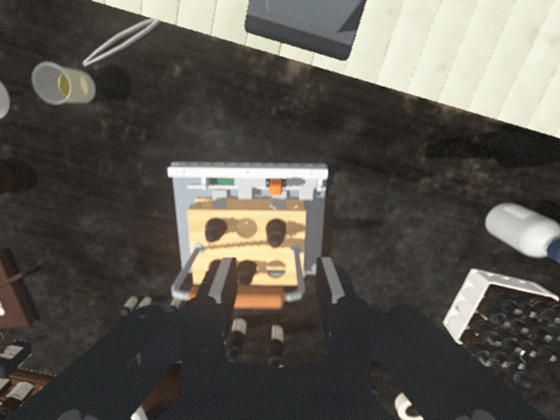

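The green patch shows at (222,182), the grip is now at (275,187), and the carrier is still seated with the bottles upright.

```bash
python3 - <<'E'
from h import *
for f in("w1","w3"):
    W=load(f"pics/{f}.npz")
    for b in blobs(W,(3,150,110),(16,255,255),(200,150,340,215),60):print(f,b[1],plane(W,b[1],.05))
E
python3 st.py 0.5765 -0.001 0.27 0.252
```

```text
w1 [269.95890411 198.69178082] [ 0.49158665 -0.01935806  0.05      ]
w3 [275.06666667 186.42      ] [0.48032266 0.0141871  0.05      ]
t 6.875 p [0.4621 0.0128 0.2964] F [ 0.3  1.  -0.3] op 0.498 ff 0.0
tool shift [-0.1071 -0.0424  0.0269]
rotvec [1.2000e-03 4.1000e-03 1.5758e+00]
```

Request:
inch_along:
  segments:
    - {"tx": -0.02, "ty": -0.01, "drz": 0.18, "finger_gap": 0.6}
    - {"tx": -0.04, "ty": -0.02, "drz": 0.36, "finger_gap": 0.7}
    - {"tx": -0.06, "ty": -0.03, "drz": 0.54, "finger_gap": 0.7}
    - {"tx": -0.08, "ty": -0.04, "drz": 0.72, "finger_gap": 0.7}
    - {"tx": -0.1, "ty": -0.042, "drz": 0.9, "finger_gap": 0.7}
    - {"tx": -0.107, "ty": -0.042, "drz": 1.08, "finger_gap": 0.7}
    - {"tx": -0.107, "ty": -0.042, "drz": 1.26, "finger_gap": 0.7}
    - {"tx": -0.107, "ty": -0.042, "drz": 1.44, "finger_gap": 0.7}
    - {"tx": -0.107, "ty": -0.042, "tz": 0.01, "drx": 0.001, "dry": 0.004, "drz": 1.576, "finger_gap": 0.7}
    - {"tx": -0.107, "ty": -0.042, "tz": 0.02, "drx": 0.001, "dry": 0.004, "drz": 1.576, "finger_gap": 0.7}

```text
time: 8.12
eef_pos: [0.5756, -0.0004, 0.2715]
tcp_rot: [0.612, 0.791, -0.002, -0.003]
contact_force: [0.2, 0.7, 0.5]
opening: 0.7
finger_force: 0.0
```

```bash
python3 - <<'E'
from h import *
c=snap("wrist","pics/w4.npz");cv2.imwrite("pics/w4.png",c["p"][:,:,::-1])
E
python3 st.py 0.5765 -0.001 0.16 0.252
```

```text
t 8.175 p [ 5.750e-01 -3.000e-04  2.699e-01] F [-0.3  0.4 -1.3] op 0.705 ff 0.0
tool shift [-0.0016  0.0023  0.1099]
rotvec [-0.0089 -0.0047  0.0015]
```

View pics/w4.png

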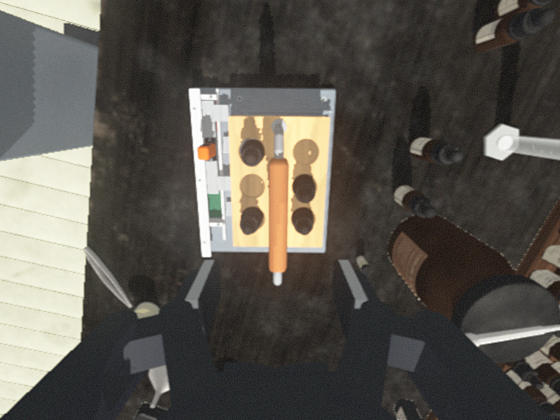

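The bar runs down column 278, from (278,160) to (278,272), and the fingers sit centred at about column 277. Everything else is undisturbed.

```bash
python3 - <<'E'
from h import *
W=load("pics/w4.npz")
for x in blobs(W,(5,110,90),(14,255,230),(260,140,300,290),100):
    print(x);p=cv2.boxPoints(x[2]);p=p[np.argsort(p[:,1])];l=p[:2].mean(0);r=p[2:].mean(0);A=plane(W,l,.186);B=plane(W,r,.186);print("handle",A,B,(A+B)/2,np.arctan2(*(A-B)[1::-1]),np.linalg.norm(A-B))
E
```

```text
(array([ 268,  158,   20,  115, 1001], dtype=int32), array([276.54445554, 208.64835165]), ((277.5, 215.0), (114.0, 19.0), 90.0))
handle [0.56411602 0.04699113 0.186     ] [ 0.5891828  -0.04915048  0.186     ] [ 0.57664941 -0.00107967  0.186     ] 1.8258458351996136 0.09935567885579925
```

Request:
inch_along:
  segments:
    - {"tx": -0.001, "ty": 0.001, "tz": 0.04, "finger_gap": 0.6}
    - {"tx": -0.001, "ty": 0.001, "tz": 0.075, "finger_gap": 0.5}
    - {"tx": -0.001, "ty": 0.001, "tz": 0.1, "finger_gap": 0.5}
    - {"tx": -0.001, "ty": 0.001, "tz": 0.112, "finger_gap": 0.5}
    - {"tx": -0.001, "ty": 0.001, "tz": 0.112, "finger_gap": 0.5}
    - {"tx": -0.001, "ty": 0.001, "tz": 0.112, "finger_gap": 0.3}
    - {"tx": -0.001, "ty": 0.001, "tz": 0.112, "finger_gap": 0.1}
    - {"tx": -0.001, "ty": 0.001, "tz": 0.112, "finger_gap": 0.1}
    - {"tx": -0.001, "ty": 0.001, "tz": 0.112, "finger_gap": 0.1}
    - {"tx": -0.001, "ty": 0.001, "tz": 0.112, "finger_gap": 0.1}
  clamp_n: 70

```text
time: 9.43
eef_pos: [0.5777, -0.0017, 0.164]
tcp_rot: [0.613, 0.79, -0.001, -0.001]
contact_force: [-3.4, -0.5, 5.9]
opening: 0.176
finger_force: 69.7
```

Request:
inch_along:
  segments:
    - {"finger_gap": 0.1}
    - {"finger_gap": 0.1}

```text
time: 9.68
eef_pos: [0.5777, -0.0017, 0.1639]
tcp_rot: [0.613, 0.79, -0.001, -0.001]
contact_force: [-3.8, -1.3, 5.9]
opening: 0.171
finger_force: 69.7
```

Request:
inch_along:
  segments:
    - {"finger_gap": 0.1}
    - {"tz": -0.001, "finger_gap": 0.1}
    - {"tz": -0.002, "finger_gap": 0.1}
    - {"tz": -0.004, "finger_gap": 0.1}
    - {"tz": -0.006, "finger_gap": 0.1}
    - {"tz": -0.008, "finger_gap": 0.1}
    - {"tz": -0.01, "finger_gap": 0.1}
    - {"tz": -0.012, "finger_gap": 0.1}
    - {"tz": -0.012, "finger_gap": 0.1}
  clamp_n: 90

```text
time: 10.8
eef_pos: [0.5776, -0.0014, 0.1746]
tcp_rot: [0.613, 0.79, -0.001, -0.001]
contact_force: [1.6, 1.0, -5.3]
opening: 0.168
finger_force: 87.9
```

```bash
python3 - <<'E'
from h import *
from plant import ctrl
s=ctrl.get_state();print(s["wrist_torque"],s["contact_force"],s["eef_pos"])
S=snap("side","pics/s5.npz");C=snap("scene","pics/c5.npz")
a=cv2.resize(C["p"][180:280,225:345],None,fx=3.3,fy=3.3,interpolation=2);b=cv2.resize(S["p"][175:275,235:355],None,fx=3.3,fy=3.3,interpolation=2)
cv2.imwrite("pics/c5.png",np.hstack([a,b])[:,:,::-1])
E
```

```text
[ 0.05552194 -0.07591991  0.0448818 ] [ 1.61602823  0.9696339  -5.30023903] [ 0.57758803 -0.00136849  0.17463896]
```

View pics/c5.png

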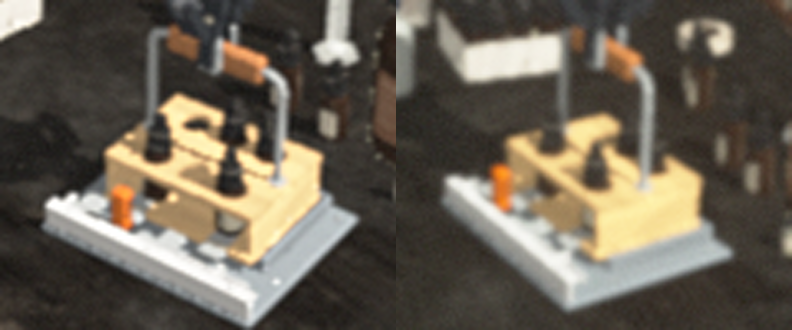

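The carrier now hangs about 10 mm up with its full weight (5.3 N) on the wrist. It is level, and the lock grip stayed at the released end at (262,243) in scene. I'll continue the lift.

Request:
inch_along:
  segments:
    - {"tz": -0.002, "finger_gap": 0.1}
    - {"tz": -0.006, "finger_gap": 0.1}
    - {"tz": -0.011, "finger_gap": 0.1}
    - {"tz": -0.017, "finger_gap": 0.1}
    - {"tz": -0.023, "finger_gap": 0.1}
    - {"tz": -0.029, "finger_gap": 0.1}
    - {"tz": -0.035, "finger_gap": 0.1}
    - {"tz": -0.04, "finger_gap": 0.1}
    - {"tz": -0.043, "finger_gap": 0.1}
    - {"tz": -0.045, "finger_gap": 0.1}

```text
time: 12.15
eef_pos: [0.5776, -0.0014, 0.2195]
tcp_rot: [0.613, 0.79, -0.001, -0.002]
contact_force: [0.3, -0.9, -6.4]
opening: 0.167
finger_force: 87.9
```

Request:
inch_along:
  segments:
    - {"tz": -0.002, "finger_gap": 0.1}
    - {"tz": -0.006, "finger_gap": 0.1}
    - {"tz": -0.012, "finger_gap": 0.1}
    - {"tz": -0.018, "finger_gap": 0.1}
    - {"tz": -0.024, "finger_gap": 0.1}
    - {"tz": -0.03, "finger_gap": 0.1}
    - {"tz": -0.037, "finger_gap": 0.1}
    - {"tz": -0.043, "finger_gap": 0.1}
    - {"tz": -0.047, "finger_gap": 0.1}
    - {"tz": -0.049, "finger_gap": 0.1}

```text
time: 13.4
eef_pos: [0.5778, -0.0015, 0.2686]
tcp_rot: [0.613, 0.79, -0.001, -0.002]
contact_force: [0.7, 0.3, -5.6]
opening: 0.167
finger_force: 87.9
```

Request:
inch_along:
  segments:
    - {"finger_gap": 0.1}
    - {"finger_gap": 0.1}
    - {"finger_gap": 0.1}
    - {"finger_gap": 0.1}
    - {"finger_gap": 0.1}
    - {"finger_gap": 0.1}

```text
time: 14.15
eef_pos: [0.5777, -0.0015, 0.2683]
tcp_rot: [0.613, 0.79, -0.001, -0.002]
contact_force: [0.1, -0.2, -6.6]
opening: 0.167
finger_force: 87.9
```

```bash
python3 - <<'E'
from h import *
S=snap("side","pics/s6.npz");C=snap("scene","pics/c6.npz")
a=cv2.resize(C["p"][130:280,225:345],None,fx=3.3,fy=3.3,interpolation=2);b=cv2.resize(S["p"][125:275,235:355],None,fx=3.3,fy=3.3,interpolation=2)
cv2.imwrite("pics/c6.png",np.hstack([a,b])[:,:,::-1])
E
```

```text
(no output)
```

View pics/c6.png

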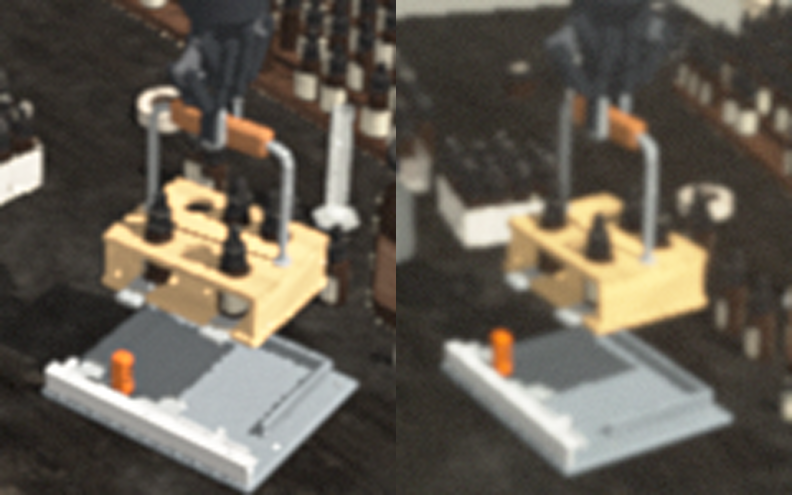

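The carrier hangs about 104 mm above its seat, level, with all four bottles in their holes. The lock is still released and the base is empty.

```bash
python3 -c "
from plant import ctrl
print(ctrl.sign_off())"
```

```text
the job is handed in; nothing more can be done
None
```

I slid the lock to its released end stop (green patch showing), and the arm now holds the carrier by its handle bar, level and still, about 10 cm above the base. All four bottles stand upright in their holes; the arm never went near the funnel, jar or clear bottle, and the job was handed in at about 14 s.

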